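Load a vial in the imaging stand and hold it at full cam lift

TASK

Stand the tall slim vial upright in the bore of the imaging stand's carriage, right down to the bottom, and let go of it. Then take the cam lever by its grip, swing it up until the cam is at its highest lift (lever straight up) and keep holding the grip there: finish while holding it, with the vial still seated, because the lever springs back if let go. Leave the other things on the bench where they are.

Things in the scene. Friction and masses are not known exactly. Their poses are not given: they have to be found in the camera images.
- stand: White imaging stand, fixed (base 235 x 120 x 12 mm). Origin on the bench under the bore's axis, z up. On its -x side a horizontal scope on a pillar, top 150 mm high, its lens 69 mm from the bore's axis; on its +x side the cam lever. y points the way the lever lies at rest. Yaw within 0.4 rad of the world's.
- bore (a point): Centre of the mouth of the blind round bore in the top of the stand's aluminium carriage (block 54 x 54 mm, top 94 mm above the bench when the cam is low). The bore is 26.5 mm wide and 25 mm deep, with a 2 mm chamfer; z up. The carriage moves only up and down: 12 mm up at the cam's highest lift.
- cam_axis (a point): Point on the horizontal cam shaft's axis, 55 mm above the bench, in the plane of the middle of the lever's grip (84 mm from the bore's axis along the stand's x). The shaft runs along the stand's x axis.
- lever (a joint): Flat dark steel cam lever's angle, rad: 0 (stop) = level, pointing along the stand's +y; grows as it swings up and over towards -y. The carriage rides on its eccentric disc, highest with the lever straight up (1.571), and sinks again beyond, to the stop at 2.2. Spring 0.22 N m/rad and friction 0.11 N m: about 2 N at the grip to start, 4 N at the top; let go, it swings back. Starts at 0 to 0.12.
- crank_grip: Revolving steel grip at the lever's end: cylinder 18 mm in diameter, 48 mm long, its axis parallel to the cam shaft and 110 mm from it, standing out from the lever bar on the side away from the bore. Origin at its centre (24 mm to either end). It spins freely on its own axis: only its position and x axis mean anything.
- vial_center (a point): Centre (half-way up, 50 mm over its foot) of the tall slim capped glass vial: 24 mm in diameter, 100 mm tall, the plain glass wall up to 84 mm, then a black cap 22 mm wide; 50 g; z along its axis. It starts standing on the bench. Seated in the bore this point is 25 mm above the mouth.
- vial: The same tall vial; origin at the centre of its foot.
- short_vial: Bystander: a short capped glass vial, 24 mm in diameter, 55 mm tall; origin at its foot.
- jar: Bystander: a wide capped glass jar, 42 mm in diameter, 65 mm tall; origin at its foot.
- objective: Bystander: a steel microscope objective standing on the bench, 32 mm in diameter, 50 mm tall; origin at its foot.
- slide_box: Bystander: a grey slide box, 85 x 100 x 30 mm; origin under its centre.
- mouse: Bystander: a black computer mouse, 105 x 60 x 30 mm; origin under its centre.
- counter_unit: Bystander: a small white plastic box, 70 x 50 x 30 mm; origin under its centre.
Mind the look-alikes: they are no part of the job. What is shaped like the vial but pink or red is not meant.

How it is judged:
On the way:
1. the tall vial stands fully home in the bore, let go, with the lever still low (under 0.5 rad) (z of vial_center in the frame of bore between 0.02 and 0.029 m and horizontal distance between vial_center and bore below 0.007 m and angle between vial_center's own z axis and vertical below 0.13 rad and contact force between the fingers and vial below 0.2 N and value of joint lever below 0.5 rad), for 0.3 s.
At the end, for the whole second after the job is handed in: Fingers press on the grip (over 0.5 N); lever still, within 0.14 rad of straight up; bore mouth above 104.5 mm (106 at best). The tall vial, untouched by the fingers, is within 4 mm of the bore's bottom, its centre within 7 mm of the axis, upright within 0.13 rad (z of vial_center in the frame of bore between 0.02 and 0.029 m and horizontal distance between vial_center and bore below 0.007 m and angle between vial_center's own z axis and vertical below 0.13 rad and contact force between the fingers and vial below 0.2 N and value of joint lever between 1.431 and 1.711 rad and velocity of joint lever between -0.1 and 0.1 rad/s and height (world z) of bore above 0.1045 m and contact force between the fingers and crank_grip above 0.5 N); the arm keeps its last pose, push and grip.
It fails at once if another thing on the bench is moved more than 30 mm (distance of any of short_vial, jar, objective, slide_box, mouse, counter_unit from where it was at the start of the episode above 0.03 m).
It also fails if it takes over 64 s, if anything falls off the work surface, if the arm or the gripper's body presses on something with over 40 N, if the wrist force passes 120 N, or if a joint passes its speed limit or range.

ROBOT

A 6-joint arm with a two-finger parallel gripper is mounted at the origin on the work surface. World frame = base frame: x ahead of the robot, y to its left, z up, the work surface at z = 0. Lengths are in m, angles in rad, forces in N, time in s.
With the tool pointing down it reaches from about 0.35 to 0.95 m from the base axis. Payload 17.4 kg.
Tool frame: the origin (TCP) lies midway between the tips of the shut fingers; the grasp point (between the pads) lies 19 mm behind it; z points along the fingers, y is the line along which they close (so a half turn about z gives the same grasp; the last joint's range is limited). The gripper opens to 93 mm and grips with 3 to 60 N. Pads are 15 mm wide; open, the fingers measure 128 mm over their backs; the gripper's body (75 mm by 188 mm) begins 65 mm behind the grasp point.
Start: joints at [-1.224, 0.116, 1.442, -0, 1.584, -0.038], TCP at [0.253, -0.626, 0.219] pointing down, gripper open.
Joint ranges: [-2.83, 2.83], [-0.83, 2.19], [0.07, 2.5], [-1.14, 4.28], [0.01, 3], [-2.97, 2.97]. Speed limits (rad/s): [1.89, 1.89, 2.22, 3.14, 3.14, 3.14].

INTERFACE

Orientations are given as a unit quaternion [x, y, z, w].
In Python, from station import r, optics gives the robot as it stands.
- The arm moves only by the tool step_arm, never from a script. Its argument "motion" is one flat list of numbers, 7 for each row, row after row: the turn, a rotation vector about the world's x, y, z in degrees, then the shift along the world's x, y, z in cm, then the closure in counts, from 0 (fully open) to 255 (shut). A call has 1 to 20 rows; each row shifts and turns the commanded pose from where the row before left it; what a row does not reach is not made up. A row lasts 1/8 s, in which the tool goes at most 62.5 mm and 10.7 degrees, less where a joint would pass 70% of its speed; a pose out of reach is approached as far as the arm can. A call with a gripper value outside its range is refused whole. The fingers move at their own pace and stop on an object; "squeeze" is the grip in N (left out, the last holds). Time passes only in rows, so rows that do not move let the fingers close. It gives the time, the measured TCP pose, the force, the opening and the grip force at its end, in the units of the state.
- r.observe(): the state, without advancing time (a new reading comes with each control period).
- optics.get_image(name): name is "scene" or "top"; returns a dict with "color" (400x640x3 uint8, red, green, blue), "K" (3x3 intrinsics, pixels), "R" (3x3) and "t" (3): a world point X has camera coordinates R X + t. Camera axes: x right, y down, z forward; pixel columns grow to the right and rows downward; lengths in m; the calibration is good to about 2 mm. A picture is of the moment at which its call begins. There is no depth.
- r.sign_off(): hands the job in; it is judged then, once.
The state is a dict: "clock": time; "joint_pos": joint angles; "joint_vel": joint speeds; "joint_efforts": joint torques, N m; "position": TCP position; "orientation": TCP orientation; "wrist_force": force on the tool from outside, world axes, zero at the start; "ft_torque": the same for the moment, N m; "finger_gap": finger opening in m; "finger_force": force on a finger pad.
Only numpy, scipy, OpenCV 4.12 (cv2) and the standard library are available. Lean on these libraries where they do the work, as an engineer would, in place of code of your own. Each camera call takes 0.05 s, during which the arm holds its last target. There are 200 camera calls.

## Working session

There is one attempt and no reset: what is moved stays moved. The work goes in short steps, Python scripts to look and compute and a tool call to move; the robot and the scene stay as the last step left them, time stands still between calls to the robot, and variables do not carry over. Pictures are saved under pics/ and viewed, at most 10 in all, crops included, and the job is handed in when it is done.

Besides the shell and the picture viewer there is one more tool, called after "Request:" as name(argument=value, ...) on one line, values as JSON. step_arm: Moves the arm, as the interface text tells. Its arguments: {"type":"object","properties":{"motion":{"type":"array"},"squeeze":{"type":"number"}},"required":["motion"]}

```bash
mkdir -p pics; ls; cat > h.py <<'E'
import numpy as np, cv2
from station import r, optics
def snap(n,f):
    d=optics.get_image(n); cv2.imwrite(f,d['color'][:,:,::-1]); return d
def ray(d,u,v):
    K,R,t=map(np.array,(d['K'],d['R'],d['t'])); c=-R.T@t
    return c,R.T@np.linalg.solve(K,[u,v,1])
def atz(d,u,v,z):
    c,w=ray(d,u,v); return c+w*(z-c[2])/w[2]
def proj(d,X):
    p=np.array(d['K'])@(np.array(d['R'])@np.array(X)+np.array(d['t'])); return p[:2]/p[2]
def tri(d1,p1,d2,p2):
    c1,w1=ray(d1,*p1); c2,w2=ray(d2,*p2)
    A=np.stack([w1,-w2],1); s=np.linalg.lstsq(A,c2-c1,rcond=None)[0]
    a,b=c1+s[0]*w1,c2+s[1]*w2; return (a+b)/2,np.linalg.norm(a-b)
E
python3 - <<'E'
from h import *
import pickle
D={}
for n in("scene","top"):
    D[n]=snap(n,f"pics/{n}0.png"); d=D[n]; print(n,np.round(d['K'],1).tolist(),(-np.array(d['R']).T@np.array(d['t'])).round(3), np.array(d['R']).round(2).tolist())
pickle.dump(D,open('d0.pkl','wb')); print(r.observe())
E
```

```text
pics
scene [[387.5, 0.0, 317.5], [0.0, 387.5, 196.6], [0.0, 0.0, 1.0]] [ 1.071 -0.13   0.865] [[0.3, 0.95, -0.01], [0.77, -0.25, -0.58], [-0.56, 0.17, -0.81]]
top [[447.7, 0.0, 324.6], [0.0, 447.7, 202.8], [0.0, 0.0, 1.0]] [0.475 0.046 1.363] [[-0.02, -1.0, -0.0], [-1.0, 0.02, -0.06], [0.06, 0.0, -1.0]]
{'clock': 0.1, 'joint_pos': array([-1.22380100e+00,  1.16429909e-01,  1.44216674e+00,  7.15426566e-06,
        1.58400476e+00, -3.77896289e-02]), 'joint_vel': array([-0.00031271,  0.00120014, -0.00221175, -0.00127712,  0.00095029,
       -0.00091486]), 'joint_efforts': array([ 1.70096624e-03, -7.22889447e+01, -6.23861146e+01,  7.82170426e-02,
        2.28177320e-02, -8.24893186e-05]), 'position': array([ 0.25330885, -0.62547951,  0.21800418]), 'orientation': array([ 9.81549450e-01,  1.91207798e-01, -7.41332462e-05, -4.98909237e-04]), 'wrist_force': array([0.10652131, 0.7801298 , 0.63524352]), 'ft_torque': array([ 0.05028363, -0.00061337, -0.04505423]), 'finger_force': 0.0, 'finger_gap': 0.09285664249825874}
```

View pics/scene0.png

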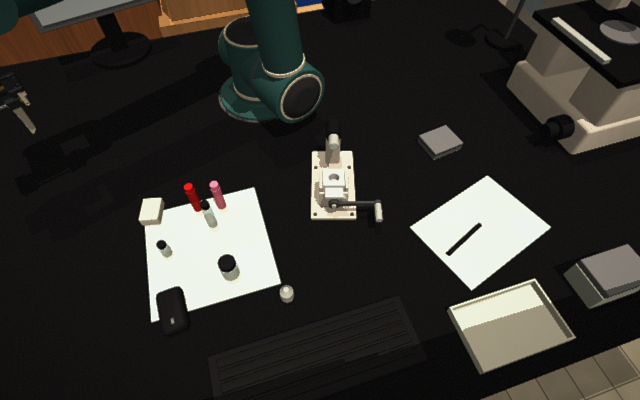

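View pics/top0.png

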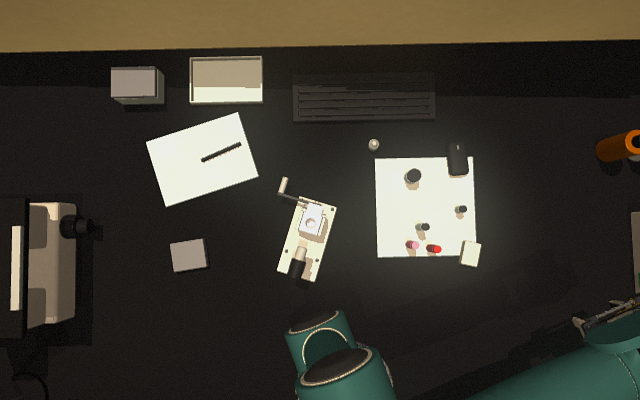

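The scene view shows the stand at about (333,185), its grip at (378,210), and the vials on the white sheet. Candidates for the tall vial, as scene / top pixels:
- clear glass with black cap: (208,213) / (422,227)
- red: (192,197) / (434,249), ruled out by colour
- pink: (217,195) / (412,244), ruled out by colour
- short vial: (164,248) / (461,209), too short
- jar: (228,267) / (413,176), too wide

I choose the clear one with the black cap and will check it in a close crop.

```bash
python3 - <<'E'
from h import *
a=cv2.imread('pics/scene0.png');b=cv2.imread('pics/top0.png')
c=lambda i,x,y,w,h,s:cv2.resize(i[y:y+h,x:x+w],None,fx=s,fy=s,interpolation=cv2.INTER_CUBIC)
A=np.hstack([c(a,176,176,60,60,6.6667),c(b,390,205,60,60,6.6667)])
cv2.imwrite('pics/c1.png',A)
B=np.hstack([c(a,300,130,100,100,4),c(b,265,170,100,120,4)[:400]])
cv2.imwrite('pics/c2.png',np.vstack([B]))
E
```

```text
(no output)
```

View pics/c1.png

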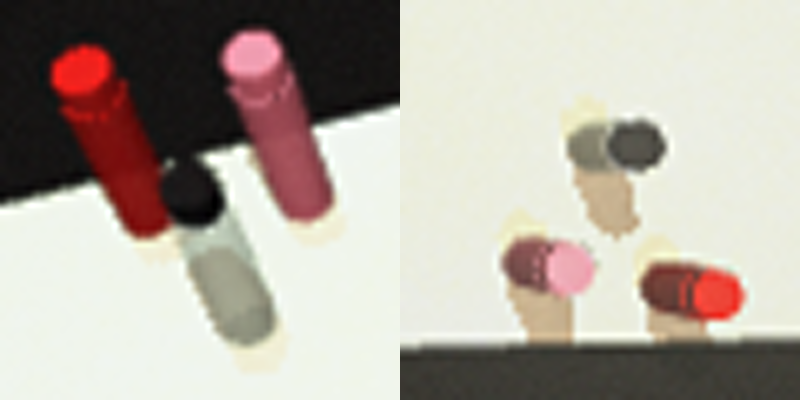

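View pics/c2.png

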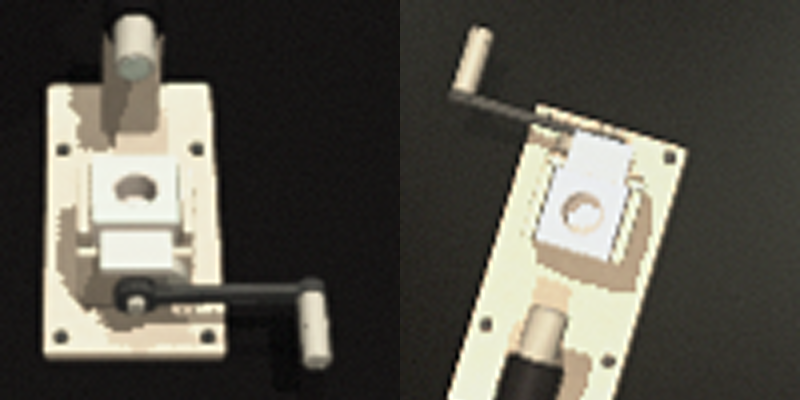

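The crop confirms the clear, black-capped tall vial: cap at scene (204.5,204), top (425.6,226.3). The bore mouth is at scene (333.4,176), top (310.1,222.4), and the grip centre at scene (378,211.5), top (283,185).

```bash
python3 - <<'E'
from h import *
import pickle
from scipy.optimize import least_squares
D=pickle.load(open('d0.pkl','rb')); s,t=D['scene'],D['top']
P=lambda X,Y,x0,y0,k:(x0+(X+.5)/k-.5,y0+(Y+.5)/k-.5)
S1=lambda X,Y:P(X,Y,176,176,20/3); T1=lambda X,Y:P(X-400,Y,390,205,20/3)
S2=lambda X,Y:P(X,Y,300,130,4); T2=lambda X,Y:P(X-400,Y,265,170,4)
f=lambda x:np.round(x,4)
print('cap',*map(f,tri(s,S1(190,186),t,T1(638,145))), f(atz(s,*S1(190,186),.1)),f(atz(t,*T1(638,145),.1)))
print('foot',f(atz(s,*S1(246,322),0)),f(atz(t,*T1(594,146),0)))
print('red top/pink top',f(atz(t,*T1(718,295),.1)),f(atz(t,*T1(570,269),.1)), f(atz(t,*T1(540,262),.0)))
print('bore',*map(f,tri(s,S2(135,186),t,T2(582,211))),f(atz(s,*S2(135,186),.094)),f(atz(t,*T2(582,211),.094)))
print('grip',*map(f,tri(s,S2(314,328),t,T2(473,61))))
h=[atz(t,*T2(*p),.012) for p in((670,157),(608,361),(487,324))]
h2=[atz(s,*S2(*p),.012) for p in((63,149),(197,149),(60,336),(207,336))]
print(f(h),f(h2)); 
for a,b in((h[0],h[1]),(h2[2],h2[0]),(h2[3],h2[1])): print('yaw',np.arctan2(*(a-b)[1::-1]))
for n,d in D.items():
  im=cv2.imread(f'pics/{n}0.png')
E
```

```text
cap [ 0.479  -0.2367  0.0978] 0.0007 [ 0.4806 -0.2367  0.1   ] [ 0.479  -0.2358  0.1   ]
foot [ 0.4757 -0.2388  0.    ] [ 0.4793 -0.2381  0.    ]
red top/pink top [ 0.4153 -0.2674  0.1   ] [ 0.4274 -0.2054  0.1   ] [ 0.4271 -0.2118  0.    ]
bore [0.4964 0.0877 0.0978] 0.0014 [0.4933 0.0881 0.094 ] [0.4967 0.0885 0.094 ]
grip [0.6084 0.1672 0.0589] 0.0005
[[0.5375 0.024  0.012 ]
 [0.3853 0.0737 0.012 ]
 [0.4147 0.1641 0.012 ]] [[0.3838 0.0734 0.012 ]
 [0.4137 0.1646 0.012 ]
 [0.5357 0.0235 0.012 ]
 [0.5655 0.1151 0.012 ]]
yaw -0.31555248297900773
yaw -0.31770753154385517
yaw -0.31467169522965777
```

Request:
step_arm(motion=[0,0,-10,2.26,3.9,0,0,0,0,-10,2.26,3.9,0,0,0,0,-10,2.26,3.9,0,0,0,0,-10,2.26,3.9,0,0,0,0,0,2.26,3.9,0,0,0,0,0,2.26,3.9,0,0,0,0,0,2.26,3.9,0,0,0,0,0,2.26,3.9,0,0,0,0,0,2.26,3.9,0,0,0,0,0,2.26,3.8,0,0,0,0,0,0,0,0,0,0,0,0,0,0,0,0], squeeze=10)

```text
clock: 1.6
position: [0.4792, -0.2368, 0.2185]
orientation: [0.988, -0.156, -0.0, 0.0]
wrist_force: [-1.1, 0.3, 0.0]
finger_gap: 0.0933
finger_force: 0.0
```

Request:
step_arm(motion=[0,0,0,0,0,-4,0,0,0,0,0,0,-4,0,0,0,0,0,0,-4,0,0,0,0,0,0,-3,0,0,0,0,0,0,-2.2,0,0,0,0,0,0,0,0,0,0,0,0,0,0,255,0,0,0,0,0,0,255,0,0,0,0,0,0,255,0,0,0,0,0,0,255,0,0,0,0,0,0,255,0,0,0,0,0,0,255,0,0,0,0,0,0,255,0,0,0,0,0,0,255], squeeze=10)

```text
clock: 3.35
position: [0.4794, -0.2366, 0.0466]
orientation: [0.988, -0.156, -0.0, -0.0]
wrist_force: [0.3, 0.7, -0.2]
finger_gap: 0.0236
finger_force: 10.0
```

Request:
step_arm(motion=[0,0,0,0,0,1,255,0,0,0,0,0,4,255,0,0,0,0,0,4,255,0,0,0,0,0,3,255,0,0,0,0,0,1.8,255,0,0,0,0.2,4,0,255,0,0,0,0.2,4,0,255,0,0,0,0.2,4,0,255,0,0,0,0.2,4,0,255,0,0,0,0.2,4,0,255,0,0,0,0.2,4,0,255,0,0,0,0.2,4,0,255,0,0,0,0.2,3,0,255,0,0,0,0,1.5,0,255,0,0,0,0,0,0,255,0,0,0,0,0,0,255])

```text
clock: 5.35
position: [0.4954, 0.0875, 0.1846]
orientation: [0.988, -0.156, -0.0, 0.0]
wrist_force: [0.0, -0.1, -0.1]
finger_gap: 0.024
finger_force: 10.0
```

```bash
python3 - <<'E'
from h import *
a=snap('scene','pics/s1.png'); b=snap('top','pics/t1.png')
p=r.observe()['position'];print(p)
c=lambda i,x,y,w,h,s:cv2.resize(cv2.imread(i)[y:y+h,x:x+w],None,fx=s,fy=s,interpolation=cv2.INTER_CUBIC)
cv2.imwrite('pics/c3.png',np.hstack([c('pics/s1.png',290,90,80,110,5),c('pics/t1.png',270,170,80,110,5)]))
foot=[p[0],p[1],p[2]-.0466]
for n,d in(('s',a),('t',b)):print(n,proj(d,foot),proj(d,[.4955,.0885,.094]))
E
```

```text
[0.49541399 0.08747582 0.18465274]
s [333.83265487 165.56417566] [333.80040683 176.72361211]
t [309.95073751 222.56284034] [310.11990284 222.79113579]
```

View pics/c3.png

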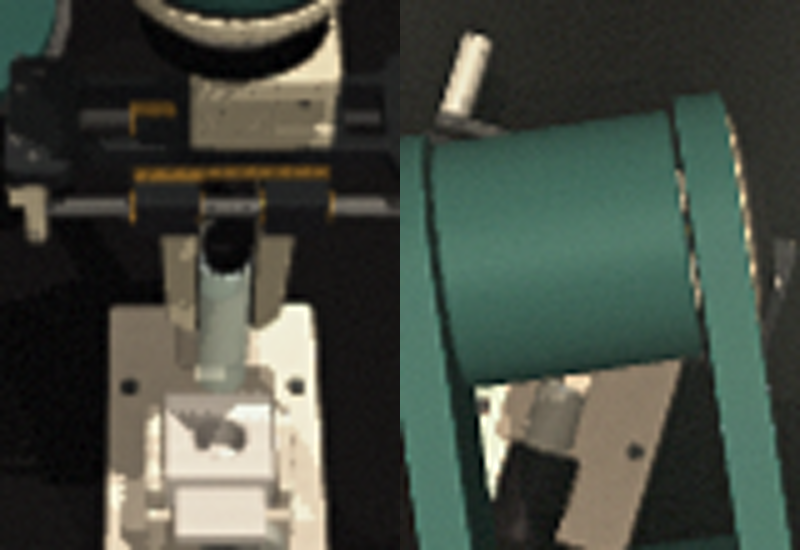

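The vial hangs upright between the pads, its foot at about scene (333.7,166), right above the bore mouth at (333.6,176.5). Next is a slow descent.

Request:
step_arm(motion=[0,0,0,0,0.05,-2,255,0,0,0,0,0,-1.5,255,0,0,0,0,0,-0.7,255,0,0,0,0,0,-0.3,255,0,0,0,0,0,-0.3,255,0,0,0,0,0,0,255])

```text
clock: 6.2
position: [0.4954, 0.0889, 0.1367]
orientation: [0.988, -0.156, 0.0, -0.0]
wrist_force: [0.9, -1.0, -0.5]
finger_gap: 0.0234
finger_force: 10.0
```

Request:
step_arm(motion=[0,0,0,0,0,-0.4,255,0,0,0,0,0,-0.4,255,0,0,0,0,0,-0.4,255,0,0,0,0,0,-0.4,255,0,0,0,0,0,0,255])

```text
clock: 6.82
position: [0.4952, 0.0888, 0.1203]
orientation: [0.988, -0.156, -0.0, 0.0]
wrist_force: [-0.0, -1.6, 0.4]
finger_gap: 0.0235
finger_force: 10.0
```

Request:
step_arm(motion=[0,0,0,0,0,-0.2,255,0,0,0,0,0,-0.2,255,0,0,0,0,0,-0.1,255,0,0,0,0,0,0,255])

```text
clock: 7.32
position: [0.4954, 0.0889, 0.1156]
orientation: [0.988, -0.156, -0.0, 0.0]
wrist_force: [-0.1, -0.6, 0.1]
finger_gap: 0.0239
finger_force: 10.0
```

Request:
step_arm(motion=[0,0,0,0,0,-0.1,255,0,0,0,0,0,0,255,0,0,0,0,0,0,0,0,0,0,0,0,0,0,0,0,0,0,0,0,0,0,0,0,0,0,0,0,0,0,0,0,0,0,0,0,0,0,0,0,0,0])

```text
clock: 8.32
position: [0.4954, 0.0889, 0.1146]
orientation: [0.988, -0.156, 0.0, -0.0]
wrist_force: [-0.4, 0.6, 0.3]
finger_gap: 0.0792
finger_force: 0.0
```

```bash
python3 - <<'E'
from h import *
a=snap('scene','pics/s2.png'); o=r.observe(); print(o['finger_gap'],o['finger_force'],o['wrist_force'])
cv2.imwrite('pics/c4.png',cv2.resize(cv2.imread('pics/s2.png')[110:230,290:400],None,fx=5,fy=5,interpolation=cv2.INTER_CUBIC))
for z in(.094,.153,.169):print(z,proj(a,[.4955,.0885,z]))
print(proj(a,[.6087,.167,.059]))
E
```

```text
0.08323048211930544 0.0 [ 0.16863935  0.05178025 -0.00918974]
0.094 [333.80040683 176.72361211]
0.153 [334.39643391 161.48311416]
0.169 [334.56873566 157.07733373]
[378.22285117 211.70988241]
```

View pics/c4.png

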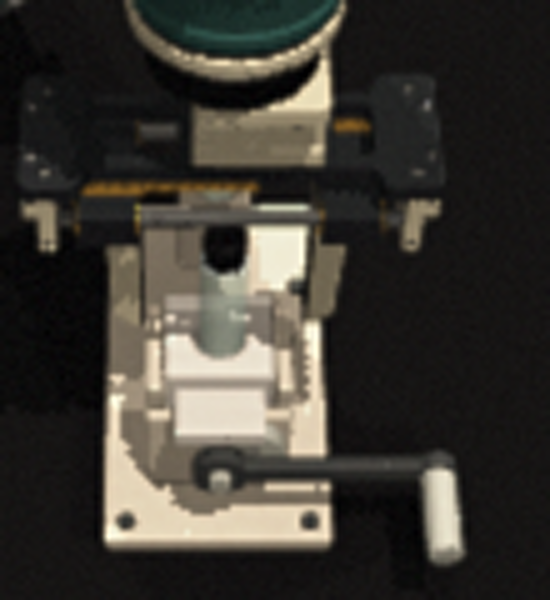

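The vial is released and seated, with its cap at about scene (335,158) where z = 0.169 predicts. The lever still lies level, grip at scene (378,212). I'll rise clear, move over the grip, descend and take hold.

Request:
step_arm(motion=[0,0,0,0,0,3,0,0,0,0,0,0,4,0,0,0,0,0,0,5,0,0,0,0,3,2,0,0,0,0,0,3,2,0,0,0,0,0,3,2,0,0,0,0,0,2.7,1.7,0,0,0,0,0,0,0,0,0,0,0,0,0,0,-5,0,0,0,0,0,0,-5,0,0,0,0,0,0,-4,0,0,0,0,0,0,-3,0,0,0,0,0,0,-2,0,0,0,0,0,0,-0.4,0,0,0,0,0,0,0,0])

```text
clock: 10.25
position: [0.6127, 0.1659, 0.0416]
orientation: [0.988, -0.156, 0.0, -0.0]
wrist_force: [1.0, -0.5, 0.7]
finger_gap: 0.0927
finger_force: 0.0
```

Request:
step_arm(motion=[0,0,0,0,0,-0.1,255,0,0,0,0,0,0,255,0,0,0,0,0,0,255,0,0,0,0,0,0,255,0,0,0,0,0,0,255,0,0,0,0,0,0,255,0,0,0,0,0,0,255,0,0,0,0,0,0,255,0,0,0,0,0,0,255], squeeze=25)

```text
clock: 11.38
position: [0.6122, 0.1655, 0.0396]
orientation: [0.988, -0.156, -0.0, 0.0]
wrist_force: [-1.9, -4.1, 1.3]
finger_gap: 0.0171
finger_force: 25.0
```

```bash
python3 - <<'E'
from h import *
o=r.observe(); print(o['finger_gap'],o['finger_force'],o['wrist_force'],o['position'])
c=np.array([.4955,.0885,0]);y=-.316;ex=np.array([np.cos(y),np.sin(y),0]);ey=np.array([-np.sin(y),np.cos(y),0])
p=o['position']-c; print('stand xyz',p@ex,p@ey,p[2])
# waypoints: grip centre relative to cam axis, lever angle th from th0
th0=np.arcsin((p[2]+.019-.055)/.11);print('th0',th0)
th=np.linspace(th0,1.571,19);P=np.array([.11*np.cos(t)*ey+[0,0,.11*np.sin(t)] for t in th])
print((100*np.diff(P,axis=0)).round(2).tolist(), (100*(P[-1]-P[0])).round(2), 100*(p@ey-.11*np.cos(th0)))
E
```

```text
0.017090204984493446 24.995800852775574 [-1.85432865 -4.09132342  1.34444278] [0.6122112  0.16545187 0.03955902]
stand xyz 0.08701826758931341 0.10941168142913657 0.03955901646204693
th0 0.03236034272796087
[[-0.02, -0.07, 0.94], [-0.05, -0.14, 0.93], [-0.07, -0.22, 0.91], [-0.1, -0.29, 0.89], [-0.12, -0.36, 0.86], [-0.14, -0.43, 0.82], [-0.16, -0.5, 0.78], [-0.18, -0.56, 0.73], [-0.2, -0.61, 0.68], [-0.22, -0.67, 0.62], [-0.23, -0.72, 0.56], [-0.25, -0.76, 0.5], [-0.26, -0.8, 0.43], [-0.27, -0.83, 0.35], [-0.28, -0.85, 0.28], [-0.29, -0.87, 0.2], [-0.29, -0.89, 0.12], [-0.29, -0.89, 0.04]] [ -3.42 -10.45  10.64] -0.05307280488391214
```

Request:
step_arm(motion=[0,0,0,0,-0.1,0.9,255,0,0,0,-0.1,-0.1,0.9,255,0,0,0,-0.1,-0.2,0.9,255,0,0,0,-0.1,-0.3,0.9,255,0,0,0,-0.1,-0.4,0.9,255,0,0,0,-0.1,-0.4,0.8,255,0,0,0,0,0,0,255])

```text
clock: 12.25
position: [0.6079, 0.1513, 0.0942]
orientation: [0.988, -0.156, 0.001, -0.001]
wrist_force: [3.1, 6.0, 2.5]
finger_gap: 0.0172
finger_force: 25.0
```

```bash
cat > k.py <<'E'
from h import *
o=r.observe(); print(o['finger_gap'],o['finger_force'],o['wrist_force'])
c=np.array([.4955,.0885,0]);y=-.316;ex=np.array([np.cos(y),np.sin(y),0]);ey=np.array([-np.sin(y),np.cos(y),0])
p=o['position']-c; q=np.array([p@ex,p@ey,p[2]+.019-.055]);print('stand x,y,z-cam',q,'rad',np.hypot(*q[1:]))
th=np.arctan2(q[2],q[1]);print('th',th)
E
python3 k.py
```

```text
0.01715186445698659 25.001758933067322 [3.14617013 6.04755135 2.53027038]
stand x,y,z-cam [0.08729356 0.09456059 0.05824888] rad 0.11106141201968382
th 0.5520977850451982
```

Request:
step_arm(motion=[0,0,0,-0.15,-0.45,0.8,255,0,0,0,-0.2,-0.55,0.75,255,0,0,0,-0.2,-0.6,0.7,255,0,0,0,-0.2,-0.7,0.6,255,0,0,0,-0.25,-0.7,0.55,255,0,0,0,-0.25,-0.75,0.5,255,0,0,0,0,0,0,255])

```text
clock: 13.12
position: [0.5959, 0.1139, 0.1338]
orientation: [0.988, -0.156, 0.002, -0.001]
wrist_force: [3.7, 6.9, 11.4]
finger_gap: 0.0175
finger_force: 25.0
```

```bash
python3 k.py
```

```text
0.017541522024736866 25.00605136156082 [ 3.73247771  6.85307739 11.35483342]
stand x,y,z-cam [0.08751154 0.05533087 0.09782881] rad 0.1123920824588307
th 1.0560636522480416
```

Request:
step_arm(motion=[0,0,0,-0.25,-0.8,0.5,255,0,0,0,-0.3,-0.85,0.4,255,0,0,0,-0.3,-0.85,0.3,255,0,0,0,-0.3,-0.9,0.25,255,0,0,0,-0.3,-0.9,0.15,255,0,0,0,-0.3,-0.9,0.05,255,0,0,0,0,0,0,255,0,0,0,0,0,0,255])

```text
clock: 14.12
position: [0.5784, 0.0612, 0.1496]
orientation: [0.988, -0.156, 0.002, -0.0]
wrist_force: [6.7, 0.5, 6.4]
finger_gap: 0.0174
finger_force: 25.0
```

```bash
python3 k.py; python3 - <<'E'
from h import *
a=snap('scene','pics/s3.png')
b=snap('top','pics/t3.png')
c=lambda i,x,y,w,h,s:cv2.resize(cv2.imread(i)[y:y+h,x:x+w],None,fx=s,fy=s,interpolation=cv2.INTER_CUBIC)
cv2.imwrite('pics/c5.png',np.hstack([c('pics/s3.png',290,90,110,130,4.5),c('pics/t3.png',260,160,60,130,4.5)]))
print(proj(a,[.5782,.0615,.165]),proj(a,[.4955,.0885,.181]),proj(a,[.4955,.0885,.106]))
for th in(1.4,1.571,1.7):
  ey=np.array([.3108,.9505]);g=np.array([.4955,.0885])+.06*np.array([.9505,-.3108]);q=g+.11*np.cos(th)*ey;print(th,proj(a,[*q,.055+.11*np.sin(th)]),proj(a,[*g,.055]))
E
```

```text
0.017434623730773428 25.000044107437134 [6.65108557 0.49994076 6.3751564 ]
stand x,y,z-cam [ 0.08729563 -0.00016672  0.11357754] rad 0.11357765752497301
th 1.5722642310804216
[335.24100107 187.24333907] [334.70117991 153.69071521] [333.91688239 173.74531524]
1.4 [343.09777425 178.30511755] [333.82853741 204.89049099]
1.571 [334.98855705 177.87499567] [333.82853741 204.89049099]
1.7 [328.83247751 178.12388285] [333.82853741 204.89049099]
```

View pics/c5.png

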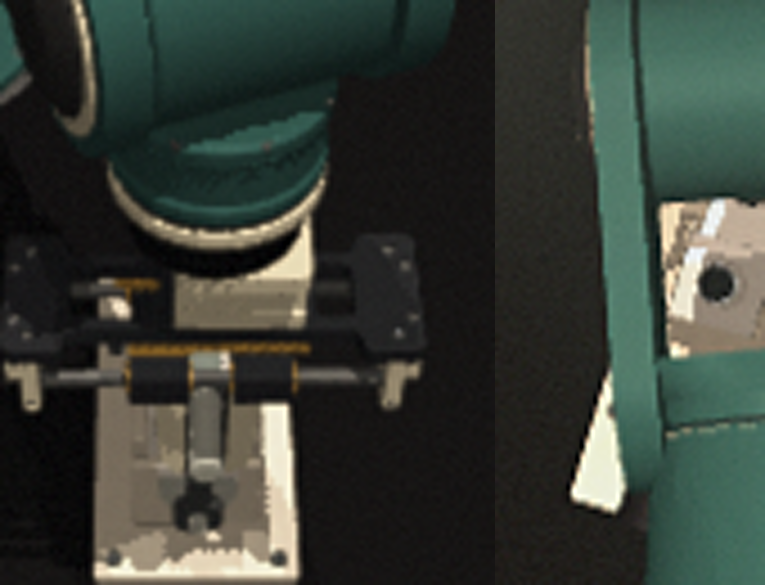

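The gripper holds the grip straight above the hub: grip end at about scene (336,194), hub at (333,202). The vial's cap shows in the top view at about (309.5,222.8). I'll check both against projections, then hand in if they agree.

```bash
python3 - <<'E'
from h import *
b=optics.get_image('top');a=optics.get_image('scene')
print('cap top exp',proj(b,[.4955,.0885,.181]),'if lever down',proj(b,[.4955,.0885,.169]))
ey=np.array([.3108,.9505]);g=np.array([.4955,.0885])+.108*np.array([.9505,-.3108])
for th in(1.43,1.571,1.71):print(th,proj(a,[*(g+.11*np.cos(th)*ey),.055+.11*np.sin(th)]))
o=r.observe();print(o['clock'],o['joint_vel'].round(4),o['finger_force'])
E
```

```text
cap top exp [309.00604001 222.27473276] if lever down [309.16931723 222.35043046]
1.43 [342.31326034 195.05780442]
1.571 [335.39427742 194.76958326]
1.71 [328.54920476 195.04708349]
14.325 [ 0.0004  0.0007 -0.0004 -0.001  -0.0006  0.0007] 24.999983310699463
```

```bash
python3 -c "
from station import r
print(r.sign_off())"
```

```text
the job is handed in; nothing more can be done
None
```

I handed the job in at about 14.3 s with the vial seated in the bore and the gripper holding the lever straight up at about 1.57 rad (25 N on the grip); the hand-in gave back no verdict.

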